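# Probe two test points of a board on an x-y slide

### The arm

A 7-joint arm with a two-finger parallel gripper is mounted at the origin on a cart in front of the work surface, level with it; the furniture and walls round the work are solid. World frame = base frame: x ahead of the robot, y to its left, z up, the work surface at z = 0. Lengths are in m, angles in rad, forces in N, time in s.
With the tool pointing down it reaches from about 0.4 to 0.85 m from the base axis. Payload 4.5 kg.
Tool frame: the origin (TCP) lies at the very end of the fingers, on their centre line; the grasp point (between the pads) lies 19 mm behind it (tcp_to_grasp is the z of the grasp point in the tool frame, in m); z points along the fingers, y is the line along which they close (so a half turn about z gives the same grasp; the last joint's range is limited). The gripper opens to 88 mm and grips with 3 to 60 N. Pads are 18 mm wide; open, the fingers measure 123 mm over their backs; the gripper's body (75 mm by 187 mm) begins 45 mm behind the grasp point.
Start: joints at [-1.167, 0.689, -0.195, 1.565, 0.157, 0.902, -0.215], TCP at [0.226, 0.583, 0.239] pointing down, gripper open.
Joint ranges: [-3.01, 3.01], [-0.46, 2.08], [-1.47, 1.51], [0.13, 2.56], [-1, 4.14], [0.04, 2.09], [-2.66, 2.66]. Speed limits (rad/s): [2.57, 2.57, 3.14, 3.14, 3.14, 3.14, 3.14].

### API

Orientations are given as a unit quaternion [x, y, z, w].
In Python, from plant import * gives the robot as it stands. The module is installed in compiled form; this text tells all that it offers.
- The arm moves only by the shell command python3 -m jog 'ROWS' [OPENING] [FORCE]. ROWS is JSON, a list that holds one entry, the list of rows, each a list of 6 numbers: the shift along the tool's x, y, z in m, then the turn, a rotation vector about the tool's x, y, z in rad. In form: [[[dx, dy, dz, ax, ay, az], ...]]. A call has 1 to 12 rows; each row shifts and turns the commanded pose from where the row before left it, along the tool's axes as they then stand; what a row does not reach is not made up. A row lasts 1/8 s, in which the tool goes at most 62.5 mm and 10.7 degrees, less where a joint would pass 70% of its speed; a pose out of reach is approached as far as the arm can. A call with a gripper value outside its range is refused whole. OPENING is the finger opening in m, from 0 to 0.0881, set as the call begins (- or left out, the last holds). The fingers move at their own pace and stop on an object; FORCE is the grip in N (left out, the last holds). Time passes only in rows, so rows that do not move let the fingers close. It gives the time, the measured TCP pose, the force, the opening and the grip force at its end, in the units of the state.
- get_state(): the state, without advancing time (a new reading comes with each control period).
- snapshot(name): name is "scene" or "top"; returns a dict with "frame" (420x560x3 uint8, red, green, blue), "mtx" (3x3 intrinsics, pixels), "xyz" and "orientation" of the camera in the world. Camera axes: x right, y down, z forward; pixel columns grow to the right and rows downward; lengths in m; the calibration is good to about 2 mm. A picture is of the moment at which its call begins. There is no depth.
- finish_job(): hands the job in; it is judged then, once.
The state is a dict: "clock": time; "q": joint angles; "qd": joint speeds; "joint_torque": joint torques, N m; "tool_pos": TCP position; "eef_rot": TCP orientation; "contact_force": force on the tool from outside, world axes, zero at the start; "moment": the same for the moment, N m; "opening": opening from 0.0 (shut) to 1.0 (fully open); "finger_force": force on a finger pad.
Only numpy, scipy, OpenCV 4.12 (cv2) and the standard library are available. Lean on these libraries where they do the work, as an engineer would, in place of code of your own. Each camera call takes 0.05 s, during which the arm holds its last target. There are 200 camera calls.

### The job

Check the converter board on the probing station: the blue probe head was left too low, so first lift it by its side handle until the pawl catches in the next notch up. Then slide the board by the black knob until the red test point is right under the needle, press the red button down gently until the needle bears lightly but definitely on it for a moment, and let the needle spring back up before the board is moved; then do the same on the yellow test point and leave the board standing there with the needle up. Do not drag the needle over the board or ram it down, and leave the tools lying round the station as they are.

Things in the scene. Friction and masses are not known exactly. Their poses are not given: they have to be found in the camera images.
- station: Probing station, fixed on the bench: dark base plate 238 x 180 mm, x-y slide with a green board on it, square column (top 202 mm high, centre at x = +112 mm) and a blue probe head that slides up and down the column. Origin: on the bench, exactly below the needle's axis; x axis points to the column at the back, y to the left when facing the column, z up. Front of the base: x = -96 mm.
- head (a joint): Height of the blue head, m: about 0 at the start (lowest notch), larger = higher. Notches are 16 mm apart: the next is at 0.016, the one after at 0.032. The pawl drops in only when the head has been lifted at least 3 mm past a notch (to 0.019 to 0.025 for the next); let down, the head (0.4 to 0.6 kg) then settles on it at 0.016. Springy parts give about 1 mm.
- pawl (a point): Pivot of the spring pawl on the head's left side, beside the toothed rack on the column. It clicks over the teeth on the way up by itself and carries the head when that is let down; the head comes down past a caught notch only while the pawl's red finger piece, above the pivot, is held towards the column.
- lift_handle (a point): Grasp point of the head's lift handle: a level steel bar, 12 mm in diameter, along the station's y axis out of the head's right side, from y = -17 to -105 mm, with a black 22 mm ball at its end. This point is on the bar's axis, 85 mm right of and 20 mm behind the needle's axis; at least 40 mm are free below it. Moves with the head.
- pointer (a point): Point on the needle's axis at the lower face of the blue head. The needle moves only straight down along this axis, so the horizontal place of this point is where the needle will touch.
- quill: Spring-loaded quill in the head; origin at the top centre of its round red push button (28 mm diameter), on the needle's axis, 84 mm above pointer when up. The button goes straight down by up to 38 mm; its return spring pushes back with about 1 N at the top, rising to 3.5 N, and lifts it again when released. It carries the needle.
- chuck_nut (a point): Brass nut under the quill, goes down with the button. The steel needle stands out below it by an amount set by hand that is not measured: with the head in the next notch the tip hangs 19 to 29 mm above the tops of the test points while the button is up. From first touch on, the force grows by 2.5 N per further mm; 2 to 8 N on the point is good contact.
- slide_x (a joint): Lower slide of the x-y table, m, -0.030 to 0.030; 0 = board's centre in line with the needle; larger = board farther towards the column (station's +x). Friction about 3.5 N; it stays where it is left.
- slide_y (a joint): Upper slide of the x-y table, m, -0.030 to 0.030; 0 = board's centre in line with the needle; larger = board farther to the left (station's +y). Friction about 3.5 N; it stays where it is left.
- stage_knob (a point): Grasp point on the axis of the upright black hand knob of the board carrier. The knob is round, 15 to 21 mm in diameter, waisted, 42 mm high: foot 25 mm below this point (on the flat arm that carries it), top 17 mm above. It moves with the board, always 65 mm in front of and 110 mm left of the board's centre. Pushing it sideways moves both slides.
- board: Green converter board, 60 x 66 mm, screwed on the carrier; origin at the centre of its underside, axes parallel to the station's. Circuit surface 8 mm, capacitors 18 mm, black upright parts up to 25 mm above the origin. Three test points on it (red, yellow, black): round beads, 9 mm in diameter, brass top 3 mm above the circuit surface.
- red_point (a point): Top centre of the red test point; on the board at x = +23.5, y = +19.5 mm, 11 mm above the board's origin.
- yellow_point (a point): Top centre of the yellow test point; on the board at x = -25, y = -11.5 mm, 11 mm above the board's origin.
- tweezers: Steel tweezers, 126 x 16 x 9 mm, lying loose on the bench; not needed, to be left where it is. Origin at the centre of its underside.
- wick_reel: Small blue reel of desoldering braid, 67 x 43 x 9 mm, lying loose on the bench; not needed, to be left where it is. Origin at the centre of its underside.
- screwdriver_c: Small blue screwdriver, 134 x 18 x 17 mm, lying loose on the bench; not needed, to be left where it is. Origin at the centre of its underside.
- side_cutters: Red-handled side cutters, 140 x 47 x 14 mm, lying loose on the bench; not needed, to be left where it is. Origin at the centre of its underside.

How it is judged:
On the way, in this order (a step that is already met when the one before it is completed fails the run):
1. the head has been lifted into the next notch (value of joint head between 0.0135 and 0.0185 m), for 0.3 s.
2. with the head in that notch, the needle bears on the red test point (within 3 mm of its centre, more than 1.5 N) (all of step 1 and horizontal distance between pointer and red_point below 0.003 m and contact force between quill and board above 1.5 N), for 0.2 s.
3. the needle is up again (contact force between quill and board below 0.05 N and z of quill in the frame of pointer above 0.078 m), for 0.05 s.
4. then the needle bears in the same way on the yellow test point (all of step 1 and horizontal distance between pointer and yellow_point below 0.003 m and contact force between quill and board above 1.5 N), for 0.2 s.
At the end, for the whole second after the job is handed in: The head hangs in the next notch (joint head between 0.0135 and 0.0185 m), the yellow test point stands under the needle (within 3.5 mm horizontally) and the needle is up again, its button within 8 mm of its top position, touching nothing (all of step 1 and all of step 3 and horizontal distance between pointer and yellow_point below 0.0035 m).
It fails at once if the needle is rammed into the board (more than 12 N) (contact force between quill and board above 12 N).
It fails at once if the board is moved while the needle bears on it (contact force between quill and board above 0.5 N and (velocity of joint any of slide_x, slide_y above 0.02 m/s or velocity of joint any of slide_x, slide_y below -0.02 m/s)).
It fails at once if a tool lying round the station is pushed more than 3 cm away (distance of any of tweezers, wick_reel, screwdriver_c, side_cutters from where it was at the start of the episode above 0.03 m).
It also fails if it takes over 72 s, if anything falls off the work surface, if the arm or the gripper's body presses on something with over 40 N, if the wrist force passes 120 N, or if a joint passes its speed limit or range.

## Working session

There is one attempt and no reset: what is moved stays moved. The work goes in short steps, Python scripts to look and compute and a shell command to move; the robot and the scene stay as the last step left them, time stands still between calls to the robot, and variables do not carry over. Pictures are saved under pics/ and viewed, at most 10 in all, crops included, and the job is handed in when it is done.

```bash
mkdir -p pics; cat > h.py <<'E'
from plant import *
import numpy as np, cv2
from scipy.spatial.transform import Rotation as R
def ray(s,u,v):
    d=R.from_quat(s["orientation"]).as_matrix()@np.linalg.inv(s["mtx"])@np.array([u,v,1.])
    return np.array(s["xyz"]),d
def onz(s,u,v,z):
    o,d=ray(s,u,v); return o+d*(z-o[2])/d[2]
def proj(s,p):
    c=s["mtx"]@(R.from_quat(s["orientation"]).as_matrix().T@(np.array(p)-s["xyz"])); return c[:2]/c[2]
def save(s,n,k=1,box=None):
    f=s["frame"][:,:,::-1]
    if box: f=f[box[1]:box[3],box[0]:box[2]]
    cv2.imwrite("pics/"+n,cv2.resize(f,None,fx=k,fy=k,interpolation=cv2.INTER_CUBIC))
E
python3 - <<'E'
from h import *
for n in("scene","top"):
    s=snapshot(n); save(s,n+"0.png",1.4); print(n,s["xyz"],s["orientation"],s["mtx"])
print(get_state())
E
```

```text
scene [-0.03659532  0.54474731  0.60839238] [-0.27738158  0.81570828 -0.47916939  0.16755943] [[502.69276273   0.         272.94045671]
 [  0.         502.69276273 210.33090325]
 [  0.           0.           1.        ]]
top [ 0.34195216 -0.15864605  1.25230057] [ 0.70469059 -0.70419709  0.06722779 -0.05475438] [[490.46808936   0.         278.39064271]
 [  0.         490.46808936 206.00132298]
 [  0.           0.           1.        ]]
{'clock': 0.1, 'q': array([-1.16716456,  0.68989998, -0.19449456,  1.56621116,  0.15730289,
        0.90248993, -0.21509444]), 'qd': array([ 0.00055928, -0.00282928,  0.00067907, -0.00334568,  0.00114256,
       -0.00082375,  0.00164003]), 'joint_torque': array([-2.85207745e-03, -5.28510869e+01, -1.27127063e+00, -1.53841317e+01,
       -5.25166118e-02,  1.93391090e-03,  3.57403587e-05]), 'tool_pos': array([0.22576585, 0.58220854, 0.23799735]), 'eef_rot': array([ 1.83834097e-01,  9.82956952e-01, -8.05508445e-04, -8.24729522e-05]), 'contact_force': array([0.25510321, 0.49154591, 0.23394498]), 'moment': array([ 0.02644202,  0.00116979, -0.01277065]), 'finger_force': 0.0, 'opening': 1.0030615564198846}
```

View pics/scene0.png

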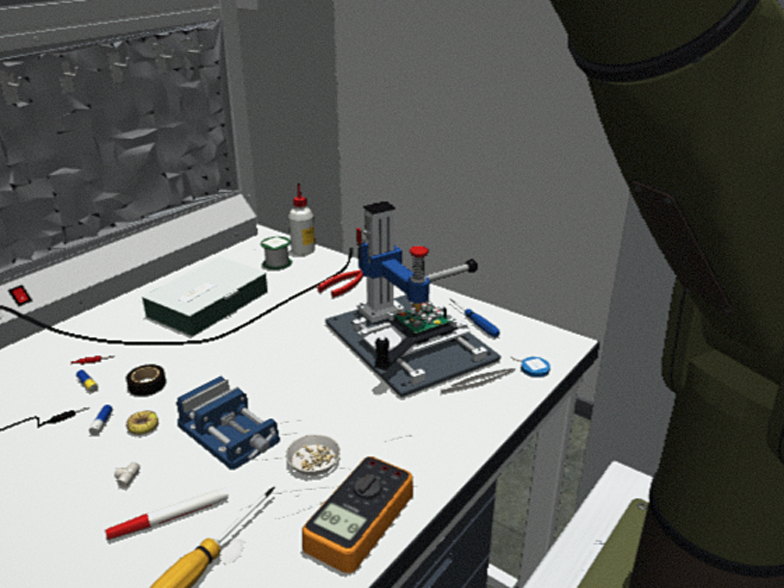

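View pics/top0.png

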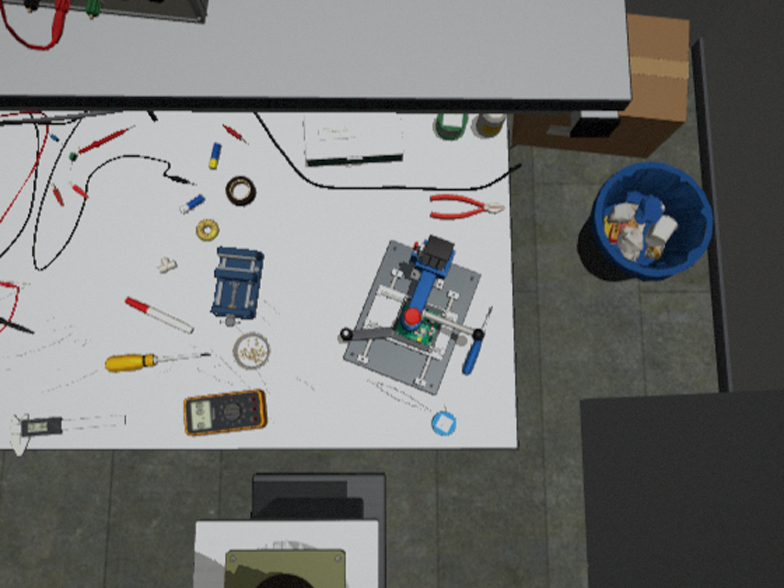

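The scene view shows the station at right of the bench: button (419,251), ball (472,266), knob (382,350) in the enlarged picture. In the top view the button is at (412,317), ball (478,335), knob (346,335), with the base turned about 17°.

```bash
cat >> h.py <<'E'
def tri(s1,p1,s2,p2):
    o1,d1=ray(s1,*p1);o2,d2=ray(s2,*p2);d1=d1/np.linalg.norm(d1);d2=d2/np.linalg.norm(d2)
    t=np.linalg.lstsq(np.c_[d1,-d2],o2-o1,rcond=None)[0]
    a,b=o1+d1*t[0],o2+d2*t[1]; return (a+b)/2,np.linalg.norm(a-b)
def blob(s,col,c,r,near=True):
    f=s["frame"].astype(int);Rr,G,B=f[...,0],f[...,1],f[...,2]
    m={"red":(Rr>90)&(G<.45*Rr)&(B<.5*Rr),"yel":(Rr>90)&(G>.6*Rr)&(B<.5*G),"blk":(f.max(2)<40)}[col].astype(np.uint8)
    k=np.zeros_like(m);cv2.circle(k,(int(c[0]),int(c[1])),r,1,-1);m&=k
    n,l,st,ce=cv2.connectedComponentsWithStats(m)
    return [(st[i].tolist(),ce[i].round(1)) for i in range(1,n) if st[i][4]>3]
E
python3 - <<'E'
from h import *
a=snapshot("scene");b=snapshot("top")
save(a,"sc1.png",4,(225,135,365,285)); save(b,"tp1.png",4,(235,165,355,290))
for n,s,pts in(("sc",a,dict(red=(299,179),ball=(337,190),knob=(273,250))),("tp",b,dict(red=(294,226),ball=(341,239),knob=(247,239)))):
    for k,p in pts.items(): print(n,k,blob(s,"red" if k=="red" else "blk",p,14))
E
```

```text
sc red [([293, 176, 13, 6, 66], array([298.8, 178.5]))]
sc ball [([333, 185, 8, 10, 50], array([336.9, 189.5]))]
sc knob [([267, 242, 20, 22, 235], array([274.3, 253.3])), ([260, 245, 6, 7, 11], array([262.3, 247.8])), ([263, 259, 4, 4, 4], array([264.5, 260.5]))]
tp red [([289, 220, 12, 12, 111], array([294.2, 225.5]))]
tp ball [([338, 235, 7, 8, 43], array([340.9, 238.7]))]
tp knob [([243, 235, 9, 8, 31], array([247.9, 239.7]))]
```

View pics/sc1.png

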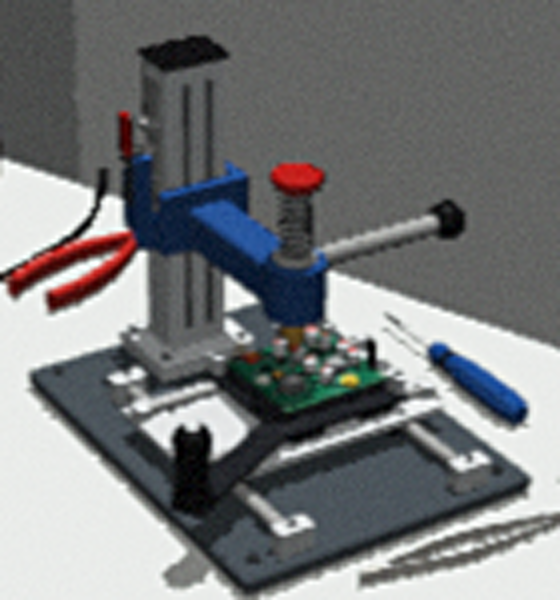

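View pics/tp1.png

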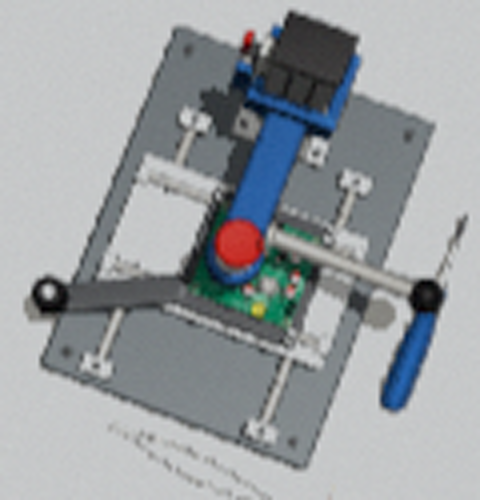

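Closeups: button, ball, knob top at crop (193,428) in scene and (48,292) in top. Yellow point is at (349,380) in scene and (259,310) in top; the red point is visible at (251,357) in scene only. Base corners in the top crop are (180,27), (434,124), (305,467), (42,367).

```bash
python3 - <<'E'
from h import *
a=snapshot("scene");b=snapshot("top")
S=lambda u,v:(225+u/4,135+v/4)
T=lambda u,v:(235+u/4,165+v/4)
but,e=tri(a,(298.8,178.5),b,(294.5,225.7));print("button",but,e)
ball,e=tri(a,(336.9,189.5),b,(340.9,238.7));print("ball",ball,e)
kn,e=tri(a,S(193,430),b,T(48,292));print("knobtop",kn,e)
yl,e=tri(a,S(349,380),b,T(259,310));print("yel",yl,e)
C=np.array([onz(b,*T(*p),.012)[:2] for p in((180,27),(434,124),(305,467),(42,367))])
print("corners",C, [np.linalg.norm(C[i]-C[i-1]) for i in range(4)])
x=(C[0]+C[1]-C[2]-C[3]); yaw=np.arctan2(x[1],x[0]); y=(C[0]+C[3]-C[1]-C[2]); yaw2=np.arctan2(-y[0],y[1])
v=ball-but; print("yaw",np.degrees([yaw,yaw2])); 
# ball vs button: (20,-105) local?
print("ball-but yaw",np.degrees(np.arctan2(v[1],v[0])-np.arctan2(-100,20)), np.linalg.norm(v[:2]))
Rm=lambda t:np.array([[np.cos(t),-np.sin(t)],[np.sin(t),np.cos(t)]])
t=(yaw+yaw2)/2
print("origin from base",C.mean(0)-Rm(t)@[(-96+142)/2e3,0])
for n,p in(("ball",ball),("knob",kn),("yel",yl)): print(n,"local rel. button",(Rm(t).T@(p-but)[:2]*1e3).round(1))
for z in(.06,.055,.065):
    print("red pt z",z,(Rm(t).T@(onz(a,*S(251,357),z)-but)[:2]*1e3).round(1))
    print("yel pt z",z,(Rm(t).T@(onz(b,*T(259,310),z)-but)[:2]*1e3).round(1))
st=get_state();Rt=R.from_quat(st["eef_rot"]).as_matrix();print(Rt.round(3))
E
```

```text
button [ 0.48744183 -0.21282023  0.17173064] 0.003059311667348314
ball [ 0.4641692  -0.32538038  0.1089804 ] 0.0005003836258958433
knobtop [ 0.46935144 -0.10357656  0.08124173] 0.002379072673691411
yel [ 0.46239878 -0.23147722  0.05020652] 0.003849778273358562
corners [[ 0.64875225 -0.18495799]
 [ 0.58497022 -0.34890819]
 [ 0.3660952  -0.26279939]
 [ 0.42842166 -0.09773057]] [np.float64(0.23696876171192435), np.float64(0.17591991616309927), np.float64(0.23520416842890032), np.float64(0.17644347782632966)]
yaw [-21.53709123 -20.97114439]
ball-but yaw -22.991649187752635 0.11494086641514414
origin from base [ 0.48562425 -0.21526142]
ball local rel. button [  19.1 -113.3]
knob local rel. button [-56.5  95.3]
yel local rel. button [-16.6 -26.5]
red pt z 0.06 [18.6 15.5]
yel pt z 0.06 [-18.9 -27.8]
red pt z 0.055 [25.8 10.9]
yel pt z 0.055 [-18.3 -27.9]
red pt z 0.065 [11.5 20.1]
yel pt z 0.065 [-19.5 -27.7]
[[-0.932  0.361 -0.   ]
 [ 0.361  0.932 -0.   ]
 [ 0.    -0.001 -1.   ]]
```

```bash
python3 -m jog '[[[0,0,-0.01,0,0,0.1745],[0,0,0,0,0,0.1745],[0,0,0,0,0,0.1745],[0,0,0,0,0,0.1745],[0,0,0,0,0,0.1745],[0,0,0,0,0,0.1745],[0,0,0,0,0,0.1745],[0,0,0,0,0,0.1745],[0,0,0,0,0,0.1745],[-0.041,0.031,0,0,0,0],[-0.041,0.031,0,0,0,0],[-0.041,0.031,0,0,0,0]]]' 0.05 25
python3 -m jog '[[[-0.041,0.031,0,0,0,0],[-0.041,0.031,0,0,0,0],[-0.041,0.031,0,0,0,0],[-0.041,0.031,0,0,0,0],[-0.041,0.031,0,0,0,0],[-0.041,0.031,0,0,0,0],[-0.041,0.031,0,0,0,0],[-0.041,0.031,0,0,0,0],[-0.041,0.031,0,0,0,0],[-0.041,0.031,0,0,0,0],[-0.041,0.031,0,0,0,0],[-0.041,0.031,0,0,0,0]]]'
```

```text
clock: 1.8
tool_pos: [0.2684, 0.4331, 0.2488]
eef_rot: [0.825, 0.565, 0.0, -0.0]
contact_force: [1.3, 0.3, 0.3]
opening: 0.565
finger_force: 0.0
clock: 3.3
tool_pos: [0.4379, -0.1602, 0.2488]
eef_rot: [0.825, 0.565, 0.0, 0.0]
contact_force: [1.1, 1.2, 0.1]
opening: 0.568
finger_force: 0.0
```

```bash
cat > d.py <<'E'
import sys;from h import *
st=get_state();t=np.array([float(v) for v in sys.argv[1:4]])
print("delta tool mm",(R.from_quat(st["eef_rot"]).as_matrix().T@(t-st["tool_pos"])*1e3).round(1),"q",st["q"].round(2),"t",round(st["clock"],2))
E
python3 d.py 0.474 -0.300 0.15
```

```text
delta tool mm [-117.4   84.    98.8] q [ 0.15  0.48  0.16  2.03 -0.12  0.65  0.01] t 3.3
```

```bash
python3 -m jog '[[[-0.03,0.021,0,0,0,0],[-0.03,0.021,0,0,0,0],[-0.03,0.021,0,0,0,0],[-0.0274,0.021,0,0,0,0],[0,0,0.033,0,0,0],[0,0,0.033,0,0,0],[0,0,0.033,0,0,0],[0,0,0,0,0,0],[0,0,0,0,0,0]]]'
python3 - <<'E'
from h import *
a=snapshot("scene");b=snapshot("top")
f=cv2.resize(a["frame"][95:275,245:385],None,fx=3,fy=3);g=cv2.resize(b["frame"][165:290,235:375],None,fx=3,fy=3)
c=np.zeros((540,840,3),np.uint8);c[:,:420]=f;c[:375,420:]=g
cv2.imwrite("pics/p3.png",cv2.resize(c,(800,514))[:,:,::-1])
E
python3 d.py 0.474 -0.300 0.09
```

```text
clock: 4.42
tool_pos: [0.4739, -0.2989, 0.1507]
eef_rot: [0.825, 0.565, 0.0, 0.001]
contact_force: [0.3, 0.7, -0.6]
opening: 0.571
finger_force: 0.0
delta tool mm [-1.  -0.1 61.2] q [ 0.42  0.73  0.11  1.86 -0.14  0.56  0.24] t 4.53
```

View pics/p3.png

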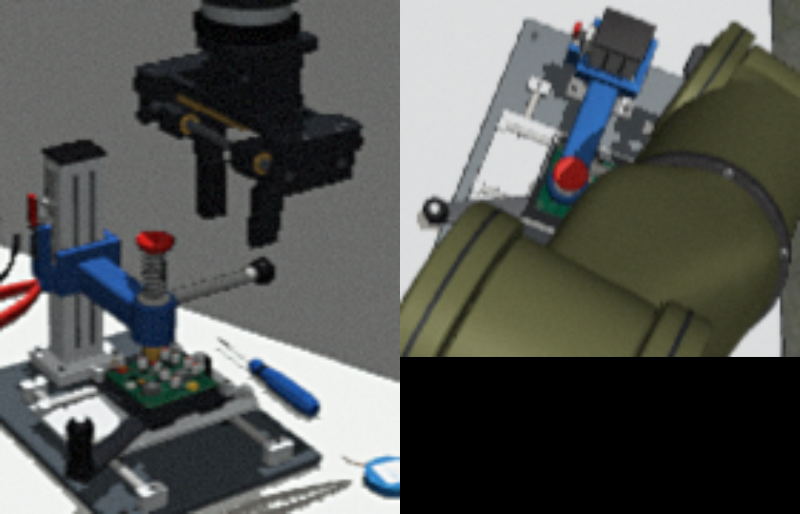

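The fingers are open above the bar in the scene view, at about (210–265, 230), and the bar runs at (210,285). I'll go down, grip and lift about 21.5 mm.

```bash
python3 -m jog '[[[0,0,0.02,0,0,0],[0,0,0.02,0,0,0],[0,0,0.021,0,0,0],[0,0,0,0,0,0]]]' 
python3 -m jog '[[[0,0,0,0,0,0],[0,0,0,0,0,0],[0,0,0,0,0,0],[0,0,0,0,0,0],[0,0,0,0,0,0],[0,0,0,0,0,0]]]' 0 25
```

```text
clock: 5.03
tool_pos: [0.4732, -0.2983, 0.0887]
eef_rot: [0.825, 0.565, -0.0, -0.0]
contact_force: [0.2, 0.7, 0.9]
opening: 0.565
finger_force: 0.0
clock: 5.78
tool_pos: [0.4753, -0.2992, 0.0892]
eef_rot: [0.825, 0.565, 0.001, 0.002]
contact_force: [4.3, -1.9, 1.3]
opening: 0.12
finger_force: 24.6
```

```bash
python3 -m jog '[[[0,0.002,-0.003,0,0,0],[0,0,-0.004,0,0,0],[0,0,-0.004,0,0,0],[0,0,-0.004,0,0,0],[0,0,-0.003,0,0,0],[0,0,-0.002,0,0,0],[0,0,-0.002,0,0,0],[0,0,0,0,0,0],[0,0,0,0,0,0]]]'
python3 - <<'E'
from h import *
a=snapshot("scene");b=snapshot("top")
print(blob(a,"red",(299,165),22),blob(a,"blk",(337,170),24),blob(b,"red",(294,226),14))
E
```

```text
clock: 6.9
tool_pos: [0.4752, -0.2992, 0.1106]
eef_rot: [0.825, 0.565, -0.0, -0.0]
contact_force: [3.8, -2.1, -6.3]
opening: 0.117
finger_force: 25.3
[([293, 166, 13, 7, 65], array([298.7, 168.8]))] [([316, 146, 46, 47, 1280], array([336.7, 167.7]))] [([290, 219, 11, 11, 95], array([295.1, 223.6]))]
```

```bash
cat > ht.py <<'E'
from h import *
import sys
a=snapshot("scene")
r=[c for c in blob(a,"red",(299,172),20) if c[0][4]>30];print(r)
u,v=r[0][1]
o=np.array([.487,-.2135,.1717]);p=proj(a,o)
print("head rise mm",[round(dz*1e3,1) for dz in [np.interp(-v,[-proj(a,o+[0,0,z])[1]-(178.5-p[1]) for z in np.linspace(-.04,.04,81)],np.linspace(-.04,.04,81))]])
E
python3 ht.py
```

```text
[([293, 166, 13, 7, 65], array([298.7, 168.8]))]
head rise mm [np.float64(21.4)]
```

Head is at about 21.4 mm, inside the 19–25 window. Letting it down 6 mm, then opening.

```bash
python3 -m jog '[[[0,0,0.002,0,0,0],[0,0,0.002,0,0,0],[0,0,0.001,0,0,0],[0,0,0.001,0,0,0],[0,0,0,0,0,0]]]'
python3 -m jog '[[[0,0,0,0,0,0],[0,0,0,0,0,0],[0,0,0,0,0,0],[0,0,0,0,0,0],[0,0,0,0,0,0]]]' 0.05
python3 ht.py
```

```text
clock: 7.68
tool_pos: [0.4752, -0.2992, 0.1052]
eef_rot: [0.825, 0.565, 0.0, 0.0]
contact_force: [2.8, -1.8, 2.4]
opening: 0.123
finger_force: 24.5
clock: 8.3
tool_pos: [0.4751, -0.2991, 0.1046]
eef_rot: [0.825, 0.565, -0.0, -0.0]
contact_force: [-0.9, -0.3, 0.5]
opening: 0.565
finger_force: 0.0
[([293, 168, 12, 7, 63], array([298.6, 171.3]))]
head rise mm [np.float64(16.0)]
```

```bash
python3 d.py 0.4694 -0.1036 0.045; python3 -m jog '[[[0,0,-0.05,0,0,0],[0,0,-0.05,0,0,0],[0,0,-0.04,0,0,0],[0.045,-0.016,0,0,0,0],[0.045,-0.016,0,0,0,0],[0.045,-0.016,0,0,0,0],[0.045,-0.0165,0,0,0,0],[0,0,0,0,0,0]]]'; python3 d.py 0.4694 -0.1036 0.045
```

```text
delta tool mm [180.3 -75.9  59.7] q [ 0.43  0.81  0.09  1.88 -0.15  0.47  0.25] t 8.35
clock: 9.35
tool_pos: [0.4802, -0.1034, 0.2446]
eef_rot: [0.823, 0.568, 0.0, -0.001]
contact_force: [-1.4, -0.3, 0.1]
opening: 0.57
finger_force: 0.0
delta tool mm [ -4.4  -9.7 199.6] q [ 0.01  0.51  0.17  1.96 -0.13  0.68 -0.1 ] t 9.35
```

```bash
python3 -m jog '[[[-0.0044,-0.0097,0.03,0,0,0],[0,0,0.04,0,0,0],[0,0,0.04,0,0,0],[0,0,0,0,0,0],[0,0,0,0,0,0]]]'
python3 d.py 0.4694 -0.1036 0.045
python3 - <<'E'
from h import *
a=snapshot("scene");b=snapshot("top")
f=cv2.resize(a["frame"][135:275,225:365],None,fx=4,fy=4)
cv2.imwrite("pics/p4.png",f[:,:,::-1])
E
```

```text
clock: 9.98
tool_pos: [0.47, -0.1096, 0.1357]
eef_rot: [0.825, 0.565, 0.0, 0.001]
contact_force: [0.3, -0.2, 0.6]
opening: 0.564
finger_force: 0.0
delta tool mm [ 5.4 -2.8 90.7] q [ 0.07  0.69  0.1   2.09 -0.18  0.37 -0.05] t 9.97
```

View pics/p4.png

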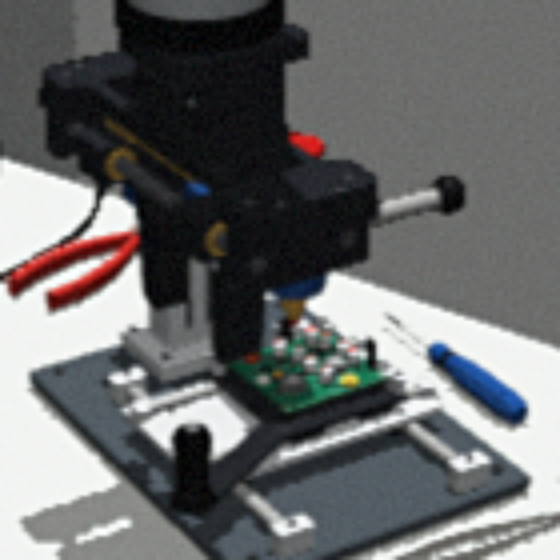

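The board is unmoved, with the knob at crop (193,465) and the fingers above it. I'll shift, go down and grip.

```bash
python3 -m jog '[[[0.0054,-0.0028,0.02,0,0,0],[0,0,0.03,0,0,0],[0,0,0.025,0,0,0],[0,0,0.015,0,0,0],[0,0,0,0,0,0]]]'
python3 d.py 0.4694 -0.1036 0.045
python3 -m jog '[[[0,0,0,0,0,0],[0,0,0,0,0,0],[0,0,0,0,0,0],[0,0,0,0,0,0],[0,0,0,0,0,0]]]' 0 15
```

```text
clock: 10.7
tool_pos: [0.4689, -0.1026, 0.0447]
eef_rot: [0.825, 0.565, -0.0, -0.0]
contact_force: [-0.2, 0.8, 0.4]
opening: 0.569
finger_force: 0.0
delta tool mm [-0.7  0.8 -0.3] q [ 0.1   0.87  0.04  2.14 -0.21  0.14 -0.04] t 10.7
clock: 11.32
tool_pos: [0.4698, -0.1028, 0.045]
eef_rot: [0.825, 0.565, 0.001, 0.001]
contact_force: [1.8, -1.8, 1.5]
opening: 0.199
finger_force: 13.8
```

```bash
python3 -m jog '[[[-0.001,-0.008,0,0,0,0],[-0.001,-0.008,0,0,0,0],[-0.001,-0.008,0,0,0,0],[-0.001,-0.008,0,0,0,0],[0,0,0,0,0,0],[0,0,0,0,0,0]]]'
python3 d.py 0.4698 -0.1028 0.045
python3 - <<'E'
from h import *
a=snapshot("scene");b=snapshot("top")
c=np.zeros((560,800,3),np.uint8)
c[:480,:400]=cv2.resize(a["frame"][190:250,270:320],(400,480),interpolation=cv2.INTER_CUBIC)
c[:480,400:]=cv2.resize(b["frame"][210:258,275:315],(400,480),interpolation=cv2.INTER_CUBIC)
cv2.imwrite("pics/p5.png",c[:,:,::-1])
E
```

```text
clock: 12.08
tool_pos: [0.4384, -0.0941, 0.0449]
eef_rot: [0.825, 0.566, 0.001, 0.0]
contact_force: [3.5, 1.5, 3.9]
opening: 0.199
finger_force: 14.2
delta tool mm [ 3.2 32.4 -0.1] q [ 0.1   0.86  0.01  2.23 -0.22  0.05 -0.04] t 12.07
```

View pics/p5.png

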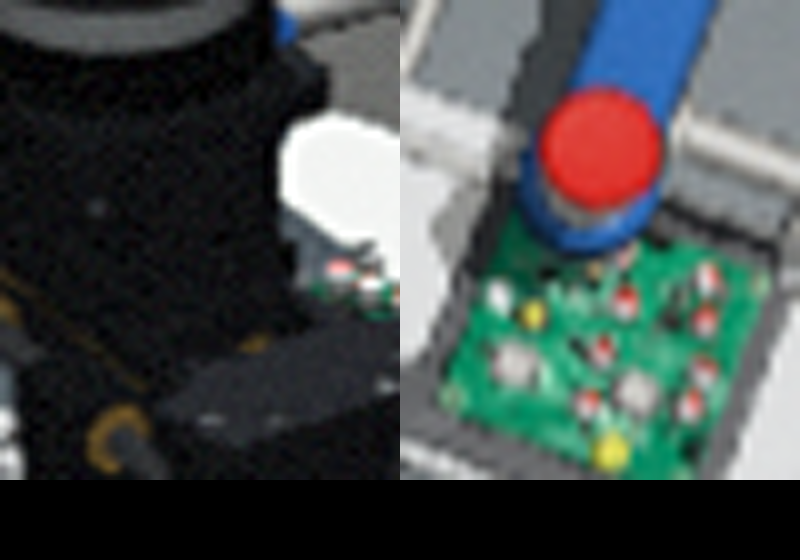

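Scene view is blocked by the gripper. In the top view the yellow point is at about (296.2,255.2) and the button at (295.2,225). I'll compare the two in the same camera.

```bash
cat > rel.py <<'E'
from h import *
b=snapshot("top")
r=[c for c in blob(b,"red",(295,224),8) if c[0][4]>40][0]
f=b["frame"].astype(float);Y=((f[...,0]>130)&(f[...,1]>110)&(f[...,2]<.55*f[...,1])).astype(np.uint8)
Y[:, :270]=0;Y[:,325:]=0;Y[:205]=0;Y[275:]=0
n,l,st,ce=cv2.connectedComponentsWithStats(Y)
t=np.radians(-21.2);Rm=np.array([[np.cos(t),-np.sin(t)],[np.sin(t),np.cos(t)]])
bx,by,bw,bh,_=r[0];p=onz(b,bx+(bw-1)/2,by+(bh-1)/2,.1877);p2=onz(b,*r[1],.1877)
print("button",r,p,p2)
for i in range(1,n):
    for z in(.050,.055): 
        y=Rm.T@(onz(b,*ce[i],z)-p2)[:2]*1e3
        print(st[i].tolist(),ce[i].round(1),z,"yel rel",y.round(1),"red rel",(y+[48.5,31]).round(1))
E
python3 rel.py
```

```text
button ([289, 219, 12, 12, 114], array([294.5, 224.5])) [ 0.48665735 -0.21283599  0.1877    ] [ 0.48665735 -0.21283599  0.1877    ]
[288, 240, 1, 3, 3] [288. 241.] 0.05 yel rel [-24.1   0.6] red rel [24.4 31.6]
[288, 240, 1, 3, 3] [288. 241.] 0.055 yel rel [-24.6   0.6] red rel [23.9 31.6]
[295, 254, 3, 3, 8] [295.9 254.9] 0.05 yel rel [-48.9 -29.6] red rel [-0.4  1.4]
[295, 254, 3, 3, 8] [295.9 254.9] 0.055 yel rel [-49.3 -29.5] red rel [-0.8  1.5]
```

```bash
python3 -m jog '[[[-0.0015,0,0,0,0,0],[0,0,0,0,0,0],[0,0,0,0,0,0]]]'
python3 rel.py
python3 -m jog '[[[0,0,0,0,0,0],[0,0,0,0,0,0],[0,0,0,0,0,0],[0,0,-0.03,0,0,0],[0,0,-0.05,0,0,0],[0,0,-0.05,0,0,0],[0,0,-0.05,0,0,0],[0,0,-0.03,0,0,0],[0,0,0,0,0,0]]]' 0.05
python3 rel.py
python3 d.py 0.4866 -0.2135 0.2
```

```text
clock: 12.6
tool_pos: [0.4373, -0.0964, 0.0448]
eef_rot: [0.825, 0.565, 0.0, 0.0]
contact_force: [5.0, 1.2, 5.0]
opening: 0.203
finger_force: 14.5
button ([289, 219, 12, 12, 114], array([294.5, 224.5])) [ 0.48665735 -0.21283599  0.1877    ] [ 0.48665735 -0.21283599  0.1877    ]
[288, 241, 2, 2, 3] [288.7 241.3] 0.05 yel rel [-24.2  -1.2] red rel [24.3 29.8]
[288, 241, 2, 2, 3] [288.7 241.3] 0.055 yel rel [-24.8  -1.2] red rel [23.7 29.8]
[295, 254, 4, 4, 11] [296.5 255.2] 0.05 yel rel [-49.  -31.4] red rel [-0.5 -0.4]
[295, 254, 4, 4, 11] [296.5 255.2] 0.055 yel rel [-49.4 -31.2] red rel [-0.9 -0.2]
clock: 13.78
tool_pos: [0.4373, -0.0964, 0.2562]
eef_rot: [0.825, 0.565, 0.001, 0.001]
contact_force: [-0.4, -0.9, 0.2]
opening: 0.565
finger_force: 0.0
button ([289, 219, 12, 12, 114], array([294.5, 224.5])) [ 0.48665735 -0.21283599  0.1877    ] [ 0.48665735 -0.21283599  0.1877    ]
[288, 241, 2, 2, 3] [288.7 241.3] 0.05 yel rel [-24.2  -1.2] red rel [24.3 29.8]
[288, 241, 2, 2, 3] [288.7 241.3] 0.055 yel rel [-24.8  -1.2] red rel [23.7 29.8]
[295, 254, 4, 4, 9] [296.7 255.3] 0.05 yel rel [-49.2 -31.8] red rel [-0.7 -0.8]
[295, 254, 4, 4, 9] [296.7 255.3] 0.055 yel rel [-49.7 -31.6] red rel [-1.2 -0.6]
delta tool mm [-91.4  89.1  54.8] q [-0.02  0.45  0.2   2.07 -0.14  0.64 -0.09] t 13.82
```

```bash
python3 - <<'E'
from h import *
a=snapshot("scene")
c=cv2.resize(a["frame"][160:240,265:345],(600,600),interpolation=cv2.INTER_CUBIC)
t=np.radians(-21.2);Rm=np.array([[np.cos(t),-np.sin(t)],[np.sin(t),np.cos(t)]])
cv2.imwrite("pics/p6.png",c[:,:,::-1])
for z in(.104,.09,.08,.05):print(z,((proj(a,[.4866,-.2133,z])-[265,160])*7.5).round())
E
```

```text
0.104 [258. 360.]
0.09 [257. 404.]
0.08 [257. 435.]
0.05 [255. 526.]
```

View pics/p6.png

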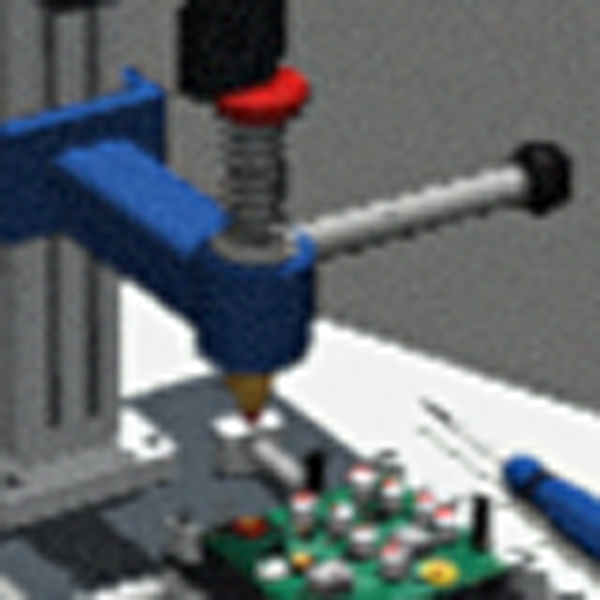

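The red point at (252,523) lies beneath the nut at (248,395), about 1 mm off or less. Moving on to press the button.

```bash
python3 -m jog '[[[-0.023,0.022,0,0,0,0],[-0.023,0.022,0,0,0,0],[-0.023,0.022,0,0,0,0],[-0.0224,0.0231,0,0,0,0],[0,0,0.03,0,0,0],[0,0,0.022,0,0,0],[0,0,0,0,0,0],[0,0,0,0,0,0]]]' 0 10
python3 d.py 0.4866 -0.2133 0.1877
```

```text
clock: 14.88
tool_pos: [0.4868, -0.2135, 0.2023]
eef_rot: [0.825, 0.565, -0.0, -0.001]
contact_force: [-0.1, -0.5, 0.5]
opening: 0.009
finger_force: 0.0
delta tool mm [ 0.1 -0.2 14.6] q [ 0.23  0.62  0.16  1.9  -0.16  0.63  0.12] t 14.88
```

```bash
python3 -m jog '[[[0,0,0.005,0,0,0],[0,0,0.005,0,0,0],[0,0,0.004,0,0,0],[0,0,0,0,0,0],[0,0,0,0,0,0]]]'
python3 -m jog '[[[0,0,0.003,0,0,0],[0,0,0.003,0,0,0],[0,0,0.003,0,0,0],[0,0,0,0,0,0],[0,0,0,0,0,0]]]'
python3 -m jog '[[[0,0,0.003,0,0,0],[0,0,0.003,0,0,0],[0,0,0.003,0,0,0],[0,0,0,0,0,0],[0,0,0,0,0,0]]]'
python3 -m jog '[[[0,0,0.001,0,0,0],[0,0,0,0,0,0],[0,0,0,0,0,0]]]'
```

```text
clock: 15.5
tool_pos: [0.487, -0.2135, 0.1888]
eef_rot: [0.825, 0.565, 0.0, -0.0]
contact_force: [0.1, 0.0, 2.0]
opening: 0.007
finger_force: 0.6
clock: 16.12
tool_pos: [0.4871, -0.2135, 0.1797]
eef_rot: [0.825, 0.565, 0.0, -0.0]
contact_force: [-0.2, 0.4, 2.1]
opening: 0.006
finger_force: 0.9
clock: 16.75
tool_pos: [0.4871, -0.2135, 0.1707]
eef_rot: [0.825, 0.565, 0.0, 0.0]
contact_force: [0.1, 0.9, 3.1]
opening: 0.007
finger_force: 1.2
clock: 17.12
tool_pos: [0.4871, -0.2135, 0.1697]
eef_rot: [0.825, 0.565, 0.0, 0.0]
contact_force: [-0.4, 1.2, 3.4]
opening: 0.004
finger_force: 1.2
```

```bash
python3 -m jog '[[[0,0,0.001,0,0,0],[0,0,0,0,0,0]]]' | grep -E 'tool_pos|contact'
python3 -m jog '[[[0,0,0.001,0,0,0],[0,0,0,0,0,0]]]'| grep -E 'tool_pos|contact'
python3 -m jog '[[[0,0,0.001,0,0,0],[0,0,0,0,0,0]]]'| grep -E 'tool_pos|contact'
```

```text
tool_pos: [0.4871, -0.2135, 0.1687]
contact_force: [0.2, 0.8, 2.9]
tool_pos: [0.4871, -0.2136, 0.1677]
contact_force: [0.2, 0.5, 3.9]
tool_pos: [0.4871, -0.2136, 0.1668]
contact_force: [-0.0, 0.8, 5.0]
```

```bash
python3 -m jog '[[[0,0,0.0008,0,0,0],[0,0,0,0,0,0],[0,0,0,0,0,0]]]'| grep -E 'tool_pos|contact|clock'
python3 -c "
from plant import *
print(get_state()['contact_force'])"
```

```text
clock: 18.25
tool_pos: [0.4871, -0.2136, 0.1662]
contact_force: [-1.2, 0.8, 6.4]
[-1.23091548  0.84431333  6.38659648]
```

```bash
python3 -m jog '[[[0,0,0.0003,0,0,0],[0,0,0,0,0,0],[0,0,0,0,0,0],[0,0,0,0,0,0],[0,0,0,0,0,0]]]'| grep -E 'tool_pos|contact|clock'
python3 -m jog '[[[0,0,-0.006,0,0,0],[0,0,-0.015,0,0,0],[0,0,-0.025,0,0,0],[0,0,-0.04,0,0,0],[0,0,0,0,0,0],[0,0,0,0,0,0]]]'
python3 rel.py; python3 ht.py
python3 d.py 0.4373 -0.0964 0.255
```

```text
clock: 18.88
tool_pos: [0.4871, -0.2136, 0.166]
contact_force: [-0.3, 1.1, 6.9]
clock: 19.62
tool_pos: [0.4863, -0.2134, 0.2514]
eef_rot: [0.825, 0.565, -0.0, -0.0]
contact_force: [0.9, 0.5, 0.5]
opening: 0.007
finger_force: 0.0
[([294, 169, 11, 6, 56], array([299.1, 171.4]))]
head rise mm [np.float64(15.7)]
delta tool mm [ 91.3 -87.7  -4.1] q [ 0.21  0.56  0.19  1.85 -0.14  0.76  0.11] t 19.73Traceback (most recent call last):
  File "rel.py", line 3, in <module>
    r=[c for c in blob(b,"red",(295,224),8) if c[0][4]>40][0]
      ~~~~~~~~~~~~~~~~~~~~~~~~~~~~~~~~~~~~~~~~~~~~~~~~~~~~^^^
IndexError: list index out of range
```

```bash
python3 -m jog '[[[0.023,-0.022,0,0,0,0],[0.023,-0.022,0,0,0,0],[0.023,-0.022,0,0,0,0],[0.0223,-0.0217,0,0,0,0],[0,0,0.04,0,0,0],[0,0,0.04,0,0,0],[0,0,0.04,0,0,0],[0,0,0,0,0,0],[0,0,0,0,0,0]]]' 0.05
python3 d.py 0.4373 -0.0964 0.046; python3 rel.py
```

```text
clock: 20.85
tool_pos: [0.4383, -0.097, 0.1321]
eef_rot: [0.825, 0.565, -0.0, 0.0]
contact_force: [-0.2, 0.1, 0.0]
opening: 0.572
finger_force: 0.0
delta tool mm [ 0.2 -1.1 86.1] q [ 0.05  0.67  0.1   2.19 -0.22  0.29 -0.03] t 20.85
button ([289, 219, 12, 12, 114], array([294.5, 224.5])) [ 0.48665735 -0.21283599  0.1877    ] [ 0.48665735 -0.21283599  0.1877    ]
[288, 241, 2, 2, 3] [288.7 241.3] 0.05 yel rel [-24.2  -1.2] red rel [24.3 29.8]
[288, 241, 2, 2, 3] [288.7 241.3] 0.055 yel rel [-24.8  -1.2] red rel [23.7 29.8]
[295, 254, 4, 4, 9] [296.7 255.3] 0.05 yel rel [-49.2 -31.8] red rel [-0.7 -0.8]
[295, 254, 4, 4, 9] [296.7 255.3] 0.055 yel rel [-49.7 -31.6] red rel [-1.2 -0.6]
```

```bash
python3 -m jog '[[[0,0,0.02,0,0,0],[0,0,0.03,0,0,0],[0,0,0.025,0,0,0],[0,0,0.011,0,0,0],[0,0,0,0,0,0],[0,0,0,0,0,0]]]'
python3 -m jog '[[[0,0,0,0,0,0],[0,0,0,0,0,0],[0,0,0,0,0,0],[0,0,0,0,0,0],[0,0,0,0,0,0]]]' 0 15
python3 d.py 0.4373 -0.0964 0.046; python3 rel.py | tail -2
```

```text
clock: 21.65
tool_pos: [0.4388, -0.0969, 0.0466]
eef_rot: [0.825, 0.565, 0.001, 0.001]
contact_force: [-0.4, -0.6, 0.0]
opening: 0.567
finger_force: 0.0
clock: 22.28
tool_pos: [0.4376, -0.0965, 0.0456]
eef_rot: [0.825, 0.565, -0.0, -0.001]
contact_force: [-0.8, 1.6, 1.5]
opening: 0.201
finger_force: 13.5
delta tool mm [-0.  -0.3 -0.4] q [ 0.1   0.86  0.02  2.23 -0.24  0.06 -0.01] t 22.27
[295, 254, 4, 3, 8] [296.5 255. ] 0.05 yel rel [-48.6 -31.1] red rel [-0.1 -0.1]
[295, 254, 4, 3, 8] [296.5 255. ] 0.055 yel rel [-49. -31.] red rel [-0.5  0. ]
```

```bash
python3 -m jog '[[[0.0039,0.0061,0,0,0,0],[0.0039,0.0061,0,0,0,0],[0.0039,0.0061,0,0,0,0],[0.0039,0.0061,0,0,0,0],[0.0039,0.0061,0,0,0,0],[0.0039,0.0061,0,0,0,0],[0.0039,0.0061,0,0,0,0],[0.0039,0.0061,0,0,0,0],[0,0,0,0,0,0],[0,0,0,0,0,0],[0,0,0,0,0,0]]]'
python3 d.py 0.4376 -0.0965 0.0456
```

```text
clock: 23.7
tool_pos: [0.4941, -0.0856, 0.0455]
eef_rot: [0.825, 0.565, -0.001, -0.0]
contact_force: [-4.4, -2.5, 2.1]
opening: 0.202
finger_force: 13.7
delta tool mm [-30.6 -48.7   0. ] q [ 0.04  0.88  0.07  2.07 -0.26  0.2  -0.04] t 23.7
```

```bash
python3 -m jog '[[[0,0,0,0,0,0],[0,0,0,0,0,0],[0,0,0,0,0,0],[0,0,-0.03,0,0,0],[0,0,-0.05,0,0,0],[0,0,-0.05,0,0,0],[0,0,-0.05,0,0,0],[0,0,-0.03,0,0,0],[0,0,0,0,0,0]]]' 0.05
python3 - <<'E'
from h import *
a=snapshot("scene")
c=cv2.resize(a["frame"][160:240,265:345],(600,600),interpolation=cv2.INTER_CUBIC)
b=snapshot("top")
save(b,"t7.png")
cv2.imwrite("pics/p7.png",c[:,:,::-1])
E
python3 d.py 0.4870 -0.2135 0.2
```

```text
clock: 24.82
tool_pos: [0.4968, -0.0853, 0.2578]
eef_rot: [0.825, 0.565, 0.002, 0.002]
contact_force: [-0.1, -0.2, -0.8]
opening: 0.568
finger_force: 0.0
delta tool mm [-122.8   39.1   55.1] q [-0.07  0.52  0.23  1.92 -0.17  0.72 -0.1 ] t 24.93
```

View pics/p7.png

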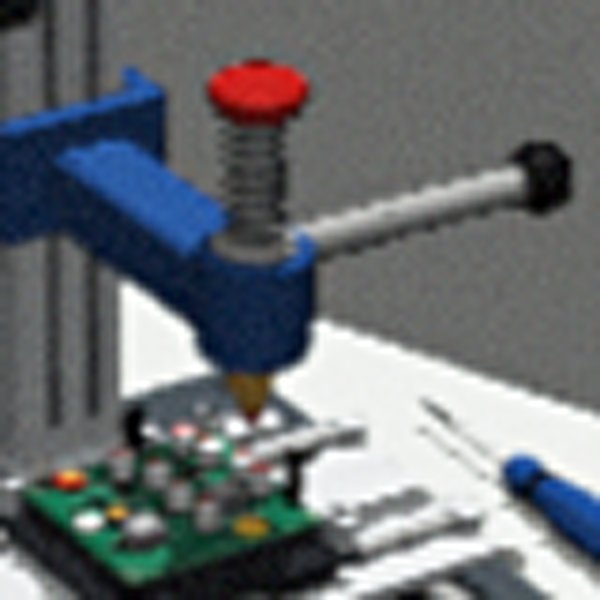

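The yellow point is now at (251,523), exactly where the red one stood before. Pressing.

```bash
python3 -m jog '[[[-0.031,0.01,0,0,0,0],[-0.031,0.01,0,0,0,0],[-0.031,0.01,0,0,0,0],[-0.0298,0.0091,0,0,0,0],[0,0,0.03,0,0,0],[0,0,0.022,0,0,0],[0,0,0,0,0,0],[0,0,0,0,0,0]]]' 0 10
python3 d.py 0.4870 -0.2135 0.1707
```

```text
clock: 25.92
tool_pos: [0.4871, -0.2139, 0.2034]
eef_rot: [0.825, 0.565, -0.0, -0.0]
contact_force: [0.7, -0.1, 0.6]
opening: 0.004
finger_force: 0.0
delta tool mm [ 0.3 -0.2 32.7] q [ 0.21  0.63  0.19  1.9  -0.19  0.64  0.15] t 25.93
```

```bash
python3 -m jog '[[[0,0,0.005,0,0,0],[0,0,0.005,0,0,0],[0,0,0.005,0,0,0],[0,0,0.005,0,0,0],[0,0,0.005,0,0,0],[0,0,0.004,0,0,0],[0,0,0.003,0,0,0],[0,0,0.002,0,0,0],[0,0,0,0,0,0],[0,0,0,0,0,0]]]' | grep -E 'tool_pos|contact'
python3 -m jog '[[[0,0,0.001,0,0,0],[0,0,0,0,0,0],[0,0,0,0,0,0]]]'| grep -E 'tool_pos|contact'
python3 -m jog '[[[0,0,0.001,0,0,0],[0,0,0,0,0,0],[0,0,0,0,0,0]]]'| grep -E 'tool_pos|contact'
```

```text
tool_pos: [0.4872, -0.2139, 0.1697]
contact_force: [-0.2, 0.9, 2.6]
tool_pos: [0.4872, -0.2139, 0.1686]
contact_force: [0.6, 0.5, 3.2]
tool_pos: [0.4872, -0.2139, 0.1677]
contact_force: [0.7, 0.8, 4.0]
```

```bash
python3 -m jog '[[[0,0,0.001,0,0,0],[0,0,0,0,0,0],[0,0,0,0,0,0]]]'| grep -E 'tool_pos|contact'
python3 -m jog '[[[0,0,0.0009,0,0,0],[0,0,0,0,0,0],[0,0,0,0,0,0],[0,0,0,0,0,0],[0,0,0,0,0,0]]]'| grep -E 'tool_pos|contact'
```

```text
tool_pos: [0.4872, -0.2139, 0.1668]
contact_force: [0.5, 1.4, 4.7]
tool_pos: [0.4872, -0.2139, 0.166]
contact_force: [0.3, 1.5, 6.7]
```

About 4 N on the point, held for over 0.5 s. Releasing and checking.

```bash
python3 -m jog '[[[0,0,-0.006,0,0,0],[0,0,-0.015,0,0,0],[0,0,-0.025,0,0,0],[0,0,-0.04,0,0,0],[0,0,-0.02,0,0,0],[0,0,0,0,0,0],[0,0,0,0,0,0],[0,0,0,0,0,0]]]'
python3 ht.py
python3 - <<'E'
from h import *
a=snapshot("scene")
c=cv2.resize(a["frame"][160:240,265:345],(600,600),interpolation=cv2.INTER_CUBIC)
cv2.imwrite("pics/p8.png",c[:,:,::-1])
E
```

```text
clock: 29.92
tool_pos: [0.4863, -0.2136, 0.2706]
eef_rot: [0.825, 0.565, -0.001, -0.001]
contact_force: [-0.3, 0.3, -0.3]
opening: 0.008
finger_force: 0.0
[([294, 169, 12, 6, 58], array([299.2, 171.4]))]
head rise mm [np.float64(15.7)]
```

View pics/p8.png

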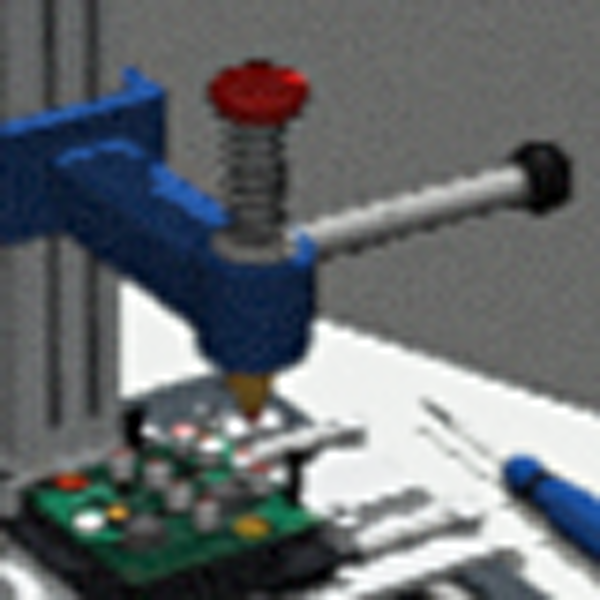

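The button is fully up, and the yellow point is still at (251,523) under the needle. The head is in its notch.

```bash
python3 -c "
from plant import *
print(finish_job())"
```

```text
the job is handed in; nothing more can be done
None
```

The job is handed in: the head hangs in the next notch, the needle bore on the red and then the yellow point at about 4 N each, and the board stands with yellow under the raised needle; the judge's verdict was not shown.

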